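# Clamp the gauge beam to its stand

### The job

Clamp the loose aluminium gauge beam to its stand: gently push the red clamp jaw down its bar by the yellow thumb plate until the pad meets the beam and the jaw tilts and binds on the bar, then screw the black handle about half a turn further clockwise so that the beam is held firm. Do not crush or shift the beam, leave the other things on the bench alone, and let go at the end.

Things in the scene. Friction and masses are not known exactly. Their poses are not given: they have to be found in the camera images.
- stand: Fixed stand: grey base plate 150 x 200 x 10 mm with a blue rest block (140 x 64 mm, top 60 mm up) and an upright flat steel bar (10 x 26 mm, top 195 mm up). Origin: centre of the plate's underside, half-way between bar and screw; y points from the bar (at y = -60 mm) to the screw (at y = +60 mm), z up.
- push_spot (a point): Centre of the top face of the yellow thumb plate (24 x 30 mm) on the red jaw arm, 45 mm from the bar's axis and 75 mm from the screw's; the place to press the jaw down. The arm is 24 mm wide. x, y, z axes as the stand's while the jaw is level. The handle's top stands 59 mm above this face 75 mm to the +y side; the bar's top is 25 to 67 mm above it 45 mm to the -y side.
- jaw (a joint): Height of the jaw on its bar (m, up positive). It stays where it is left and slides down under about 2 to 3 N of push. It starts 15 to 35 mm above the beam. Once the pad rests on the beam the push rises over some 2 mm to about 8 to 10 N, at which the jaw tilts, its bar end going down a further 5 mm or so; then it binds and the push rises beyond 12 N; at 15 to 20 N it is well bound. Let go, it stays bound.
- tilt (a joint): Tilt of the jaw on its bar (rad): about 0 (to -0.01) level, hanging free; 0.05 or a little more when its edges bite the bar and it is bound.
- handle (a joint): Angle of the clamp screw (rad), clockwise from above positive; it lies between 0 and 0.5 at the start. 4 mm of pad travel per turn; the handle goes down with it. It turns with about 0.1 N m and stays where it is left. With the jaw bound, about half a turn (3 rad) more gives a firm hold (each rad adds about 6 N of pad force; much more than three quarters of a turn may mark the beam).
- handle_grip (a point): Grip point on the screw axis of the black handle, a little above the middle of its upright wing, which is 46 mm long (its x axis), 14 mm thick (its y axis) and 34 mm tall; wing top 11 mm above this point, a 44 mm disc under the wing 21 mm below this point. Its z axis is the screw axis.
- pad: Pressure pad and spindle of the screw; origin at the lowest point of the round pad, which presses on the beam. It does not turn with the handle.
- beam: The work: loose aluminium beam 200 x 36 x 8 mm with an orange strain gauge, lying flat on the rest block under the pad; origin at the centre of its underside, x along its length. More than 40 N from the pad would mark it.
- bottle: Bystander: amber bottle, 60 mm across, 170 mm tall, loose; origin under its centre.
- weight: Bystander: brass weight, 50 mm across, 46 mm tall, loose; origin under its centre.
- driver: Bystander: screwdriver with blue handle lying on the bench.

How it is judged:
On the way, in this order (a step that is already met when the one before it is completed fails the run):
1. the jaw, slid down with the screw hardly turned, has tilted and bound with its pad on the beam (value of joint tilt above 0.036 rad and contact force between pad and beam above 0.8 N and value of joint handle below 1.2 rad), for 0.2 s.
2. the screw has been turned tight (value of joint handle above 1.8 rad and contact force between pad and beam above 12 N and value of joint tilt above 0.036 rad), for 0.2 s.
At the end, for the whole second after the job is handed in: The jaw is bound on the bar (tilt over 0.036 rad), the screw turned (handle over 1.8 rad) and its pad presses the beam with 12 to 40 N; the beam is at rest within 12 mm of where it lay; the robot has let go (all of step 2 and contact force between pad and beam below 40 N and distance of beam from where it was at the start of the episode below 0.012 m and linear speed of beam below 0.01 m/s); the robot touches nothing.
It fails at once if the pad pressed the beam with more than 40 N (contact force between pad and beam above 40 N).
It fails at once if the beam was shifted by more than 12 mm (distance of beam from where it was at the start of the episode above 0.012 m).
It fails at once if a bystander was disturbed (distance of any of bottle, weight, driver from where it was at the start of the episode above 0.03 m).
It also fails if it takes over 67 s, if anything falls off the work surface, if the arm or the gripper's body presses on something with over 40 N, if the wrist force passes 120 N, or if a joint passes its speed limit or range.

### The arm

A 6-joint arm with a two-finger parallel gripper is mounted at the origin on the work surface. World frame = base frame: x ahead of the robot, y to its left, z up, the work surface at z = 0. Lengths are in m, angles in rad, forces in N, time in s.
With the tool pointing down it reaches from about 0.325 to 0.775 m from the base axis. Payload 5.5 kg.
Tool frame: the origin (TCP) lies between the finger pads; the fingertips stand 17 mm ahead of it and the grasp point (between the pads) lies 2 mm behind it; z points along the fingers, y is the line along which they close (so a half turn about z gives the same grasp; the last joint's range is limited). The gripper opens to 88 mm and grips with 3 to 60 N. Pads are 20 mm wide; open, the fingers measure 115 mm over their backs; the gripper's body (75 mm by 178 mm) begins 61 mm behind the grasp point.
Start: joints at [1.233, 0.091, 1.231, -0, 1.82, -0.057], TCP at [0.166, 0.577, 0.24] pointing down, gripper open.
Joint ranges: [-2.87, 2.87], [-0.86, 2.18], [0.17, 2.46], [-1.51, 4.65], [0.06, 2.69], [-2.65, 2.65]. Speed limits (rad/s): [2.57, 2.57, 3.01, 3.14, 3.14, 3.14].

### API

Orientations are given as a unit quaternion [w, x, y, z].
In Python, from rig import robot, optics, order gives the robot as it stands.
- The arm moves only by the tool move_arm, never from a script. Its arguments are lists of equal length, an entry for each row: "linear": the shift along the tool's x, y, z as a fraction of full scale, a list of three; "roll": the turn about the tool's z as a fraction of full scale. In form: {"linear": [[tx, ty, tz], ...], "roll": [roll, ...]}. A call has 1 to 5 rows; each row shifts and turns the commanded pose from where the row before left it, along the tool's axes as they then stand; what a row does not reach is not made up. Full scale, the value 1, is 0.03 m for a shift and 6 degrees for a turn. A row lasts 1/10 s, in which the tool goes at most 50 mm and 8.59 degrees, less where a joint would pass 70% of its speed; a pose out of reach is approached as far as the arm can. A call with a number of a shift or a turn outside -1 to 1 is refused whole. A call with a gripper value outside its range is refused whole. "fingers" is the gripper command: -1 is fully open, 1 is shut, values between are in proportion, set as the call begins (left out, the last holds). The fingers move at their own pace and stop on an object; "squeeze" is the grip in N (left out, the last holds). Time passes only in rows, so rows that do not move let the fingers close. It gives the time, the measured TCP pose, the force, the opening and the grip force at its end, in the units of the state.
- robot.get_state(): the state, without advancing time (a new reading comes with each control period).
- optics.grab_frame(name): name is "scene" or "top" or "wrist"; returns a dict with "color" (480x640x3 uint8, red, green, blue), "fx", "fy", "cx", "cy" (pixels), "R" (3x3) and "t" (3): a world point X has camera coordinates R X + t. Camera axes: x right, y down, z forward; pixel columns grow to the right and rows downward; lengths in m; the calibration is good to about 2 mm. A picture is of the moment at which its call begins. There is no depth.
- order.close_job(): hands the job in; it is judged then, once.
The state is a dict: "clock": time; "joint_positions": joint angles; "qvel": joint speeds; "joint_efforts": joint torques, N m; "tool_pos": TCP position; "eef_rot": TCP orientation; "ft_force": force on the tool from outside, world axes, zero at the start; "torque": the same for the moment, N m; "grip_width": finger opening in m; "finger_force": force on a finger pad.
Only numpy, scipy, OpenCV 4.12 (cv2) and the standard library are available. Lean on these libraries where they do the work, as an engineer would, in place of code of your own. Each camera call takes 0.05 s, during which the arm holds its last target. There are 200 camera calls.

## Working session

There is one attempt and no reset: what is moved stays moved. The work goes in short steps, Python scripts to look and compute and a tool call to move; the robot and the scene stay as the last step left them, time stands still between calls to the robot, and variables do not carry over. Pictures are saved under pics/ and viewed, at most 10 in all, crops included, and the job is handed in when it is done.

Besides the shell and the picture viewer there is one more tool, called after ">>>" in YAML: its name, and indented under it one key for each argument. move_arm: Moves the arm, as the interface text tells. Its arguments: {"type":"object","properties":{"linear":{"type":"array"},"roll":{"type":"array"},"fingers":{"type":"number"},"squeeze":{"type":"number"}},"required":["linear","roll"]}

```bash
mkdir -p pics; cat > h.py <<'E'
import numpy as np,cv2
from rig import robot,optics,order
def grab(n,f=None):
    d=optics.grab_frame(n)
    for k in("R","t"): d[k]=np.array(d[k],float)
    d["color"]=np.array(d["color"])
    if f: cv2.imwrite(f,d["color"][:,:,::-1])
    return d
def ray(d,u,v):
    r=d["R"].T@np.array([(u-d["cx"])/d["fx"],(v-d["cy"])/d["fy"],1.]);return -d["R"].T@d["t"],r/np.linalg.norm(r)
def plane(d,u,v,z):
    o,r=ray(d,u,v);return o+r*(z-o[2])/r[2]
def tri(ds,uvs):
    A=np.zeros((3,3));b=np.zeros(3);L=[]
    for d,(u,v) in zip(ds,uvs):
        o,r=ray(d,u,v);P=np.eye(3)-np.outer(r,r);A+=P;b+=P@o;L.append((P,o))
    x=np.linalg.solve(A,b);return x,[np.linalg.norm(P@(x-o)) for P,o in L]
def proj(d,X):
    c=d["R"]@np.array(X)+d["t"];return c[0]/c[2]*d["fx"]+d["cx"],c[1]/c[2]*d["fy"]+d["cy"]
E
python3 - <<'E'
from h import *
for n in("scene","top"):
    d=grab(n,f"pics/{n}0.png");print(n,-d["R"].T@d["t"],d["fx"])
print(robot.get_state())
E
```

```text
scene [ 0.90698324 -0.54135013  0.89345099] 445.19992481811653
top [ 0.44517975 -0.0046037   1.20150043] 530.7843211927621
{'clock': 0.1, 'joint_positions': array([ 1.23330019e+00,  9.17690441e-02,  1.23174933e+00, -9.63259806e-06,
        1.81979938e+00, -5.67309956e-02]), 'qvel': array([ 0.00070213, -0.00295419, -0.00295919,  0.00054903, -0.00182003,
        0.00134711]), 'joint_efforts': array([ 2.68441079e-03, -4.47860706e+01, -4.07569385e+01,  7.00103701e-02,
        2.84719770e-02, -1.27181656e-04]), 'tool_pos': array([0.16619939, 0.57627823, 0.23863774]), 'eef_rot': array([-1.64342543e-04,  1.39923053e-01,  9.90162005e-01, -8.46759153e-04]), 'ft_force': array([-0.28013597, -0.02696881, -0.01507252]), 'torque': array([0.00725933, 0.02476253, 0.01399231]), 'finger_force': 0.0, 'grip_width': 0.08784043216131397}
```

View pics/scene0.png

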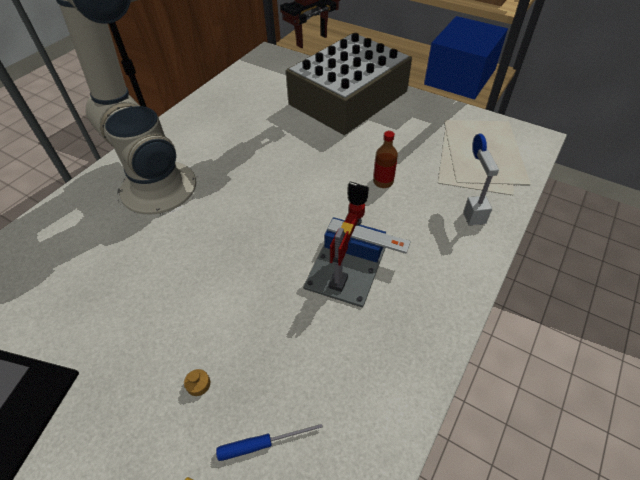

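View pics/top0.png

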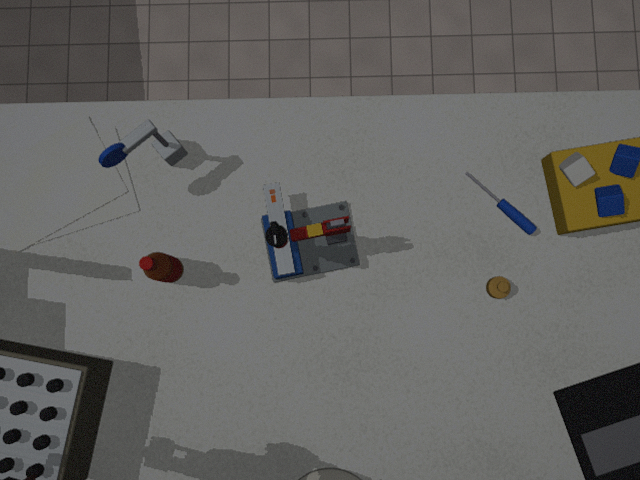

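The scene view shows the stand near (345,255), with the handle at (357,190), yellow plate at (348,228) and bar at (338,260). In the top view the handle is at (276,235), the plate at (314,230) and the bar at (338,225), and the bystanders are well clear. I'll zoom in and measure.

```bash
cat > m.py <<'E'
from h import *
def blobs(d,box):
    u0,v0,u1,v1=box;h=cv2.cvtColor(d["color"],cv2.COLOR_RGB2HSV)[v0:v1,u0:u1]
    H,S,V=h[...,0].astype(int),h[...,1],h[...,2]
    M={"yellow":(H>18)&(H<32)&(S>150)&(V>90),"red":((H<6)|(H>174))&(S>130)&(V>40),"black":(V<38),"orange":(H>5)&(H<15)&(S>120)&(V>130)}
    out={}
    for k,m in M.items():
        n,l,s,c=cv2.connectedComponentsWithStats(m.astype(np.uint8))
        if n>1:
            i=1+s[1:,4].argmax();out[k]=(c[i]+[u0,v0],s[i]+np.array([u0,v0,0,0,0]))
    return out
E
python3 - <<'E'
from m import *
T=grab("top");S=grab("scene")
bt=blobs(T,(255,175,365,285));bs=blobs(S,(300,175,415,305))
for k in bt:
    print(k,bt[k],bs.get(k))
    if k in bs: print("   ",*tri([T,S],[bt[k][0],bs[k][0]]))
a=cv2.resize(T["color"][175:290,255:370],(600,600),interpolation=2)
b=cv2.resize(S["color"][175:305,295:425],(600,600),interpolation=2)
cv2.imwrite("pics/zt.png",a[:,:,::-1]);cv2.imwrite("pics/zs.png",b[:,:,::-1])
E
```

```text
yellow (array([314.46625767, 229.47239264]), array([307, 223,  16,  14, 163])) (array([346.85135135, 226.85135135]), array([342, 223,  11,  10,  74]))
    [0.60732854 0.02154519 0.15940821] [np.float64(0.002030354049221068), np.float64(0.0020303540492212233)]
red (array([298.42631579, 233.55789474]), array([290, 226,  18,  15, 190])) (array([354.75457875, 213.06593407]), array([345, 203,  20,  24, 273]))
    [0.6023664  0.05574963 0.16795933] [np.float64(0.006685789850580883), np.float64(0.006685789850580912)]
black (array([276.14058355, 234.90185676]), array([266, 222,  21,  26, 377])) (array([357.3942029 , 194.12463768]), array([348, 184,  20,  21, 345]))
    [0.59283026 0.09432657 0.19008818] [np.float64(0.0012035065476833653), np.float64(0.0012035065476836933)]
```

View pics/zt.png

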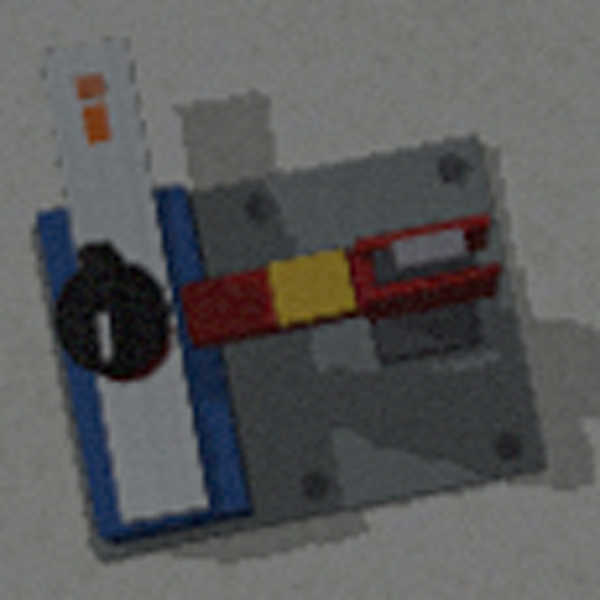

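View pics/zs.png

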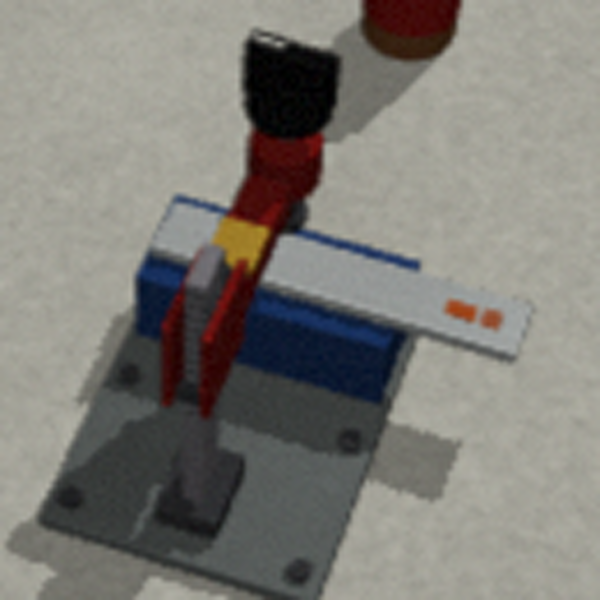

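The wing lies nearly along the stand's x axis, at about 5–9° yaw, and the stand's yaw is about 10°. The plate top is near (0.607, 0.0215, 0.159) and the handle axis near (0.593, 0.095). First I'll align the tool and raise it with the fingers closed.

>>> move_arm:
  linear:
    - [0,0,-0.5]
    - [0,0,-0.5]
    - [0,0,0]
    - [0,0,0]
    - [0,0,0]
  roll: [-1,-1,-1,-1,0]
  fingers: 1
  squeeze: 10

```text
clock: 0.7
tool_pos: [0.1663, 0.5765, 0.2695]
eef_rot: [-0.0, -0.069, 0.998, -0.0]
ft_force: [-0.0, -0.8, 0.7]
grip_width: 0.0517
finger_force: 0.0
```

>>> move_arm:
  linear:
    - [-0.6,-1,0]
    - [-0.6,-1,0]
    - [-0.6,-1,0]
    - [-0.6,-1,0]
    - [-0.6,-1,0]
  roll: [0,0,0,0,0]

```text
clock: 1.2
tool_pos: [0.2767, 0.4391, 0.2694]
eef_rot: [-0.0, -0.067, 0.998, -0.0]
ft_force: [0.7, 0.1, 0.0]
grip_width: 0.0117
finger_force: 0.0
```

>>> move_arm:
  linear:
    - [-0.6,-1,0]
    - [-0.6,-1,0]
    - [-0.6,-1,0]
    - [-0.6,-1,0]
    - [-0.6,-1,0]
  roll: [0,0,0,0,0]

```text
clock: 1.7
tool_pos: [0.3865, 0.3029, 0.2695]
eef_rot: [-0.0, -0.067, 0.998, -0.0]
ft_force: [-0.1, -1.1, 0.4]
grip_width: 0.0007
finger_force: 0.0
```

>>> move_arm:
  linear:
    - [-0.6,-1,0]
    - [-0.6,-1,0]
    - [-0.6,-1,0]
    - [-0.6,-1,0]
    - [0,0,0]
  roll: [0,0,0,0,0]

```text
clock: 2.2
tool_pos: [0.4754, 0.1922, 0.2688]
eef_rot: [-0.0, -0.065, 0.998, -0.001]
ft_force: [-1.1, 0.3, 0.1]
grip_width: 0.0005
finger_force: 0.0
```

>>> move_arm:
  linear:
    - [-0.6,-1,0]
    - [-0.6,-1,0]
    - [-0.6,-1,0]
    - [-0.6,-1,0]
    - [-0.6,-1,0]
  roll: [0,0,0,0,0]

```text
clock: 2.7
tool_pos: [0.5839, 0.0588, 0.2695]
eef_rot: [-0.0, -0.068, 0.998, 0.0]
ft_force: [1.1, 0.6, -0.3]
grip_width: 0.0002
finger_force: 0.0
```

>>> move_arm:
  linear:
    - [-0.6,-1,0]
    - [0,-0.2,0]
    - [0,0,0]
  roll: [0,0,0]

```text
clock: 3.0
tool_pos: [0.6061, 0.0258, 0.2689]
eef_rot: [-0.001, -0.068, 0.998, 0.0]
ft_force: [-0.8, -0.3, 0.7]
grip_width: 0.0003
finger_force: 0.0
```

```bash
python3 - <<'E'
from m import *
W=grab("wrist","pics/w1.png");s=robot.get_state();print(s["tool_pos"],s["eef_rot"],-W["R"].T@W["t"])
print(proj(W,[.607,.0215,.159]),proj(W,[.593,.095,.218]))
b=blobs(W,(0,0,640,480));print(b)
if "yellow" in b: print(plane(W,*b["yellow"][0],.159))
E
```

```text
[0.60582159 0.02663626 0.26946699] [-3.69084975e-04 -6.84600191e-02  9.97653725e-01  3.65626784e-04] [0.5312666  0.01562371 0.41442349]
(np.float64(313.4521706651066), np.float64(240.84932788705646)) (np.float64(430.7965753139576), np.float64(261.51096439656436))
{'yellow': (array([284.84937546, 426.70462895]), array([  74,  415,  377,   20, 5444])), 'red': (array([301.78425481, 232.8999399 ]), array([ 218,  217,  156,   46, 3328])), 'black': (array([319.4566358 , 457.30159513]), array([    0,   429,   640,    51, 28399])), 'orange': (array([383.43023256, 298.02325581]), array([379, 292,   9,  13,  86]))}
[0.79411264 0.01856219 0.159     ]
```

View pics/w1.png

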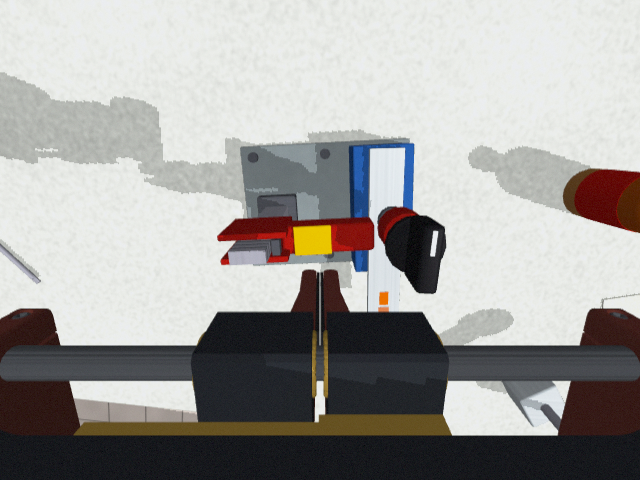

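The wrist view shows the plate at (312,240), which agrees with my estimate, and the handle wing at (433,255). Now I'll centre over the plate and descend.

>>> move_arm:
  linear:
    - [-0.05,-0.16,0.8]
    - [0,0,0.8]
    - [0,0,0.8]
    - [0,0,0.3]
    - [0,0,0]
  roll: [0,0,0,0,0]

```text
clock: 3.55
tool_pos: [0.6073, 0.0226, 0.1875]
eef_rot: [-0.001, -0.07, 0.998, 0.0]
ft_force: [-0.6, -1.3, -0.6]
grip_width: 0.0005
finger_force: 0.0
```

>>> move_arm:
  linear:
    - [0,0,0.1]
    - [0,0,0.1]
    - [0,0,0.1]
    - [0,0,0.1]
    - [0,0,0]
  roll: [0,0,0,0,0]

```text
clock: 4.05
tool_pos: [0.6085, 0.0212, 0.1766]
eef_rot: [0.0, -0.069, 0.998, 0.0]
ft_force: [1.0, -0.3, 0.3]
grip_width: 0.0006
finger_force: 0.1
```

>>> move_arm:
  linear:
    - [0,0,0.1]
    - [0,0,0.1]
    - [0,0,0.1]
    - [0,0,0.1]
    - [0,0,0]
  roll: [0,0,0,0,0]

```text
clock: 4.55
tool_pos: [0.6083, 0.0212, 0.1639]
eef_rot: [-0.0, -0.069, 0.998, 0.0]
ft_force: [0.7, 0.1, 0.6]
grip_width: 0.0006
finger_force: 0.1
```

>>> move_arm:
  linear:
    - [0,0,0.1]
    - [0,0,0.1]
    - [0,0,0.05]
    - [0,0,0.05]
    - [0,0,0]
  roll: [0,0,0,0,0]

```text
clock: 5.05
tool_pos: [0.6083, 0.0212, 0.1553]
eef_rot: [-0.0, -0.069, 0.998, -0.0]
ft_force: [-0.8, -0.3, 0.9]
grip_width: 0.0006
finger_force: 0.1
```

```bash
python3 - <<'E'
from m import *
S=grab("scene");b=blobs(S,(300,175,415,305));print(b.get("yellow"),b.get("black"))
p=np.array([.593,.095,.2]);print(proj(S,p),proj(S,p-[0,0,.022]))
W=grab("wrist","pics/w2.png")
E
```

```text
None (array([344.88509485, 206.45365854]), array([ 317,  175,   61,   69, 1845]))
(np.float64(357.27688464073896), np.float64(190.8688176281102)) (np.float64(356.83019395528464), np.float64(197.90631907843814))
```

View pics/w2.png

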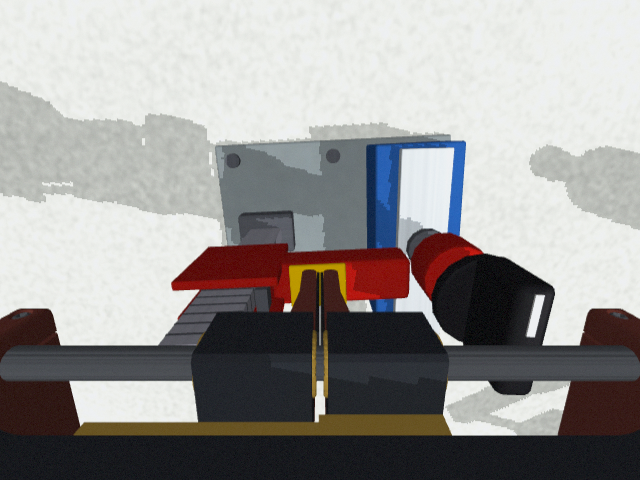

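The fingertips (320,275) are on the yellow plate (318,275), and more of the bar shows above the jaw, so it is sliding down. I'll carry on gently.

>>> move_arm:
  linear:
    - [0,0,0.05]
    - [0,0,0.05]
    - [0,0,0]
  roll: [0,0,0]

```text
clock: 5.45
tool_pos: [0.6084, 0.0213, 0.1526]
eef_rot: [0.0, -0.069, 0.998, -0.0]
ft_force: [0.4, 0.2, 1.4]
grip_width: 0.0002
finger_force: 0.5
```

>>> move_arm:
  linear:
    - [0,0,0.05]
    - [0,0,0]
  roll: [0,0]

```text
clock: 5.65
tool_pos: [0.6085, 0.0211, 0.1519]
eef_rot: [0.0, -0.069, 0.998, -0.0]
ft_force: [-1.8, -0.6, 5.0]
grip_width: 0.0004
finger_force: 2.3
```

>>> move_arm:
  linear:
    - [0,0,0.05]
    - [0,0,0]
  roll: [0,0]

```text
clock: 5.85
tool_pos: [0.6086, 0.021, 0.1508]
eef_rot: [0.001, -0.069, 0.998, -0.0]
ft_force: [-1.5, -1.8, 6.4]
grip_width: 0.0002
finger_force: 3.0
```

>>> move_arm:
  linear:
    - [0,0,0.05]
    - [0,0,0]
  roll: [0,0]

```text
clock: 6.05
tool_pos: [0.6087, 0.0207, 0.1496]
eef_rot: [0.001, -0.069, 0.998, -0.001]
ft_force: [-2.1, -1.0, 6.1]
grip_width: 0.0004
finger_force: 3.3
```

>>> move_arm:
  linear:
    - [0,0,0.05]
    - [0,0,0]
  roll: [0,0]

```text
clock: 6.25
tool_pos: [0.6088, 0.0205, 0.1484]
eef_rot: [0.001, -0.069, 0.998, -0.001]
ft_force: [-2.2, -2.5, 7.8]
grip_width: 0.0006
finger_force: 3.9
```

>>> move_arm:
  linear:
    - [0,0,0.05]
    - [0,0,0]
  roll: [0,0]

```text
clock: 6.45
tool_pos: [0.6089, 0.0205, 0.1481]
eef_rot: [0.002, -0.069, 0.998, -0.001]
ft_force: [-3.8, -2.8, 12.2]
grip_width: 0.0003
finger_force: 6.0
```

>>> move_arm:
  linear:
    - [0,0,0.03]
    - [0,0,0]
  roll: [0,0]

```text
clock: 6.65
tool_pos: [0.609, 0.0205, 0.148]
eef_rot: [0.002, -0.069, 0.998, -0.001]
ft_force: [-4.7, -2.9, 15.1]
grip_width: 0.0008
finger_force: 7.4
```

Now binding, at 15 N. One small push more to about 18 N, then hold.

>>> move_arm:
  linear:
    - [0,0,0.03]
    - [0,0,0]
    - [0,0,0]
  roll: [0,0,0]

```text
clock: 6.95
tool_pos: [0.609, 0.0205, 0.1479]
eef_rot: [0.002, -0.069, 0.998, -0.001]
ft_force: [-6.0, -2.4, 16.6]
grip_width: 0.0007
finger_force: 8.6
```

>>> move_arm:
  linear:
    - [0,0,-0.1]
    - [0,0,-0.5]
    - [0,0,-0.9]
    - [0,0,-0.9]
    - [0,0,-0.9]
  roll: [0,0,0,0,0]

```text
clock: 7.45
tool_pos: [0.6082, 0.0215, 0.2433]
eef_rot: [-0.0, -0.069, 0.998, 0.0]
ft_force: [-0.6, 0.0, 0.6]
grip_width: 0.0004
finger_force: 0.0
```

>>> move_arm:
  linear:
    - [0,0,-0.9]
    - [0,0,-0.5]
    - [0,0,0]
    - [0,0,0]
  roll: [0,0,0,0]
  fingers: -1

```text
clock: 7.85
tool_pos: [0.6085, 0.0214, 0.2838]
eef_rot: [-0.0, -0.069, 0.998, 0.0]
ft_force: [-0.7, -0.5, 0.5]
grip_width: 0.0289
finger_force: 0.0
```

```bash
python3 - <<'E'
from m import *
W=grab("wrist");s=robot.get_state();print(s["tool_pos"],s["eef_rot"])
S=grab("scene");T=grab("top")
for n,d,b in(("S",S,(300,175,415,305)),("T",T,(255,175,365,285))):
    print(n,{k:(v[0].round(1),v[1]) for k,v in blobs(d,b).items()})
print(proj(W,[.593,.095,.194]))
cv2.imwrite("pics/w3.png",np.hstack([cv2.resize(W["color"][150:390,300:620],(640,480)) ])[:,:,::-1])
E
```

```text
[0.60826757 0.02138454 0.28286476] [-1.00635540e-03 -6.90629795e-02  9.97611785e-01  1.37918296e-04]
S {'yellow': (array([346.9, 236.6]), array([343, 232,  10,  11,  72])), 'red': (array([354., 222.]), array([344, 212,  20,  27, 265])), 'black': (array([345., 190.]), array([316, 175,  51,  39, 893])), 'orange': (array([394.5, 241.6]), array([392, 240,   6,   4,  19]))}
T {'yellow': (array([315.1, 231.9]), array([308, 226,  16,  13, 151])), 'red': (array([300.1, 236.3]), array([292, 228,  17,  15, 155])), 'black': (array([291. , 227.6]), array([267, 204,  72,  45, 889]))}
(np.float64(420.3484233775721), np.float64(241.28180949806907))
```

View pics/w3.png

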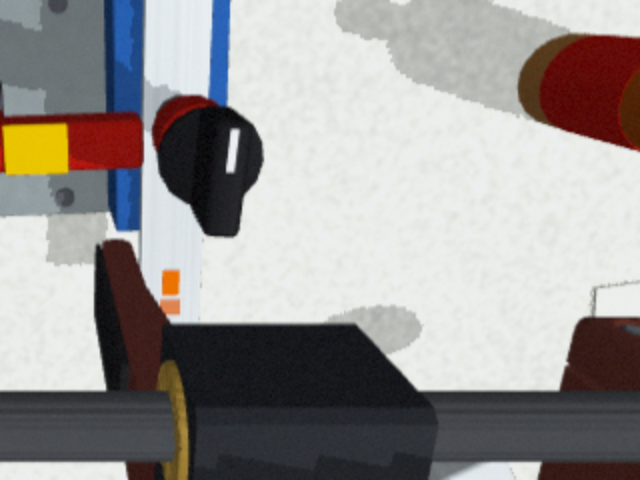

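```bash
python3 - <<'E'
from m import *
W=grab("wrist");c=W["color"][190:280,370:450]
m=(c.min(2)>150).astype(np.uint8)
n,l,s,ce=cv2.connectedComponentsWithStats(m)
for i in range(1,n):
    if 20<s[i,4]<400:
        r=cv2.minAreaRect(np.argwhere(l==i)[:,::-1].astype(np.float32)+[370,190]) if 0 else cv2.minAreaRect((np.argwhere(l==i)[:,::-1]+[370,190]).astype(np.float32))
        b=cv2.boxPoints(r);o=b[np.argsort(b[:,1])];p,q=o[:2].mean(0),o[2:].mean(0)
        P,Q=plane(W,*p,.194),plane(W,*q,.194);print(s[i],p,q,P,Q,np.degrees(np.arctan2(*(Q-P)[1::-1])))
# silhouette lower end of wing
for p in((402,267),(420,267)): print(plane(W,*p,.194))
E
```

```text
[43 26  7 22 92] [417.4915  215.82251] [415.00003 237.     ] [0.57357441 0.08821314 0.194     ] [0.5893412  0.08984603 0.194     ] 5.91275459184002
[0.61365097 0.08520532 0.194     ]
[0.61179226 0.09861868 0.194     ]
```

The white mark at about (416,226) puts the wing at roughly 5.5° yaw, centred near (0.5915, 0.090). That fits the jaw's tilt, and the plate has dropped about 28 mm and stayed there. Now I'll move over the handle and go down.

>>> move_arm:
  linear:
    - [0.12,0.8,0]
    - [0.12,0.8,0]
    - [0,0.74,0]
    - [0,0,0]
    - [0,0,0]
  roll: [0.2,0.2,0,0,0]
  squeeze: 30

```text
clock: 8.55
tool_pos: [0.5929, 0.0901, 0.2836]
eef_rot: [-0.001, -0.049, 0.999, -0.0]
ft_force: [-0.2, 0.2, 0.2]
grip_width: 0.0846
finger_force: 0.0
```

```bash
python3 - <<'E'
from m import *
W=grab("wrist","pics/w4.png");s=robot.get_state();print(s["tool_pos"],s["eef_rot"],s["grip_width"],proj(W,[.5915,.09,.194]))
E
```

```text
[0.59299338 0.08959357 0.28371664] [-4.64485242e-04 -4.80654734e-02  9.98844042e-01 -2.71907347e-04] 0.08687223358183752 (np.float64(319.03157353236656), np.float64(246.47023807565841))
```

View pics/w4.png

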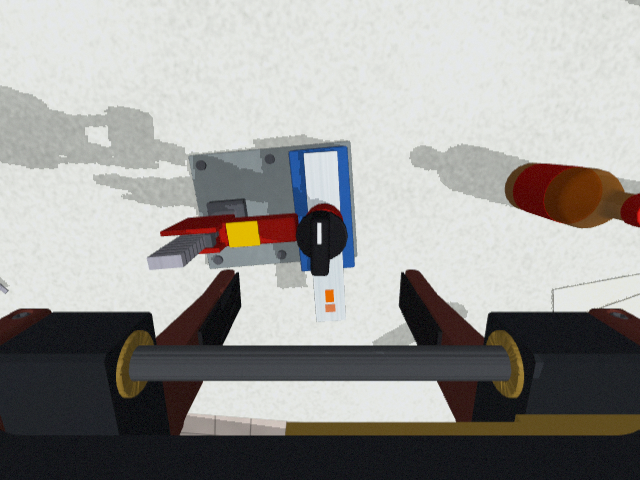

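The wing (319,240) is vertical in the view, midway between the fingers (238 and 402). I'll descend and close on it.

>>> move_arm:
  linear:
    - [0.04,0,0.9]
    - [0,0,0.9]
    - [0,0,0.9]
    - [0,0,0.4]
    - [0,0,0.1]
  roll: [0,0,0,0,0]

```text
clock: 9.1
tool_pos: [0.5912, 0.0891, 0.1863]
eef_rot: [-0.002, -0.048, 0.999, -0.0]
ft_force: [-0.7, -0.9, -0.1]
grip_width: 0.0881
finger_force: 0.0
```

>>> move_arm:
  linear:
    - [0,0,0]
    - [0,0,0]
    - [0,0,0]
    - [0,0,0]
    - [0,0,0]
  roll: [0,0,0,0,0]
  fingers: 1
  squeeze: 15

```text
clock: 9.6
tool_pos: [0.592, 0.09, 0.189]
eef_rot: [0.0, -0.048, 0.999, 0.0]
ft_force: [-0.1, -0.1, 0.1]
grip_width: 0.0514
finger_force: 0.0
```

>>> move_arm:
  linear:
    - [0,0,0]
    - [0,0,0]
    - [0,0,0]
    - [0,0,0]
    - [0,0,0]
  roll: [0,0,0,0,0]

```text
clock: 10.1
tool_pos: [0.5918, 0.0903, 0.1883]
eef_rot: [-0.0, -0.048, 0.999, 0.0]
ft_force: [-0.1, 1.1, 0.5]
grip_width: 0.0147
finger_force: 14.9
```

>>> move_arm:
  linear:
    - [0,0,0]
    - [0,0,0.003]
    - [0,0,0.003]
    - [0,0,0.003]
    - [0,0,0.003]
  roll: [0.5,1,1,1,1]
  squeeze: 25

```text
clock: 10.6
tool_pos: [0.5917, 0.0913, 0.1882]
eef_rot: [-0.0, 0.188, 0.982, 0.001]
ft_force: [-0.9, 4.3, 1.9]
grip_width: 0.0144
finger_force: 24.9
```

>>> move_arm:
  linear:
    - [0,0,0.003]
    - [0,0,0.003]
    - [0,0,0.003]
    - [0,0,0.003]
    - [0,0,0.003]
  roll: [1,1,1,1,1]

```text
clock: 11.1
tool_pos: [0.5925, 0.0918, 0.1882]
eef_rot: [0.0, 0.435, 0.9, 0.002]
ft_force: [2.8, 5.5, -0.1]
grip_width: 0.0139
finger_force: 25.0
```

```bash
python3 - <<'E'
from m import *
s=robot.get_state();print(s)
E
```

```text
{'clock': 11.1, 'joint_positions': array([ 0.09521324,  0.08281636,  1.33034001,  0.00329359,  1.72550027,
       -0.5739816 ]), 'qvel': array([ 1.26750107e-03, -1.46718951e-03,  2.39007756e-04,  2.75544038e-03,
       -4.60475858e-03,  1.03650536e+00]), 'joint_efforts': array([ -3.00083756, -43.78094673, -39.0727222 ,  -1.97212771,
         1.27789255,  -1.29015192]), 'tool_pos': array([0.59253824, 0.09182975, 0.1881614 ]), 'eef_rot': array([4.09808633e-04, 4.35454811e-01, 9.00207924e-01, 2.15253901e-03]), 'ft_force': array([ 2.832796 ,  5.4532188, -0.0624172]), 'torque': array([ 1.22792776, -0.56809876,  0.08053733]), 'finger_force': 24.969635903835297, 'grip_width': 0.013860860709008539}
```

>>> move_arm:
  linear:
    - [0.04,0.03,0.003]
    - [0,0,0.003]
    - [0,0,0.003]
    - [0,0,0.003]
    - [0,0,0.003]
  roll: [1,1,1,1,1]

```text
clock: 11.6
tool_pos: [0.5928, 0.0926, 0.1881]
eef_rot: [0.001, 0.654, 0.757, 0.002]
ft_force: [3.2, 2.8, 2.1]
grip_width: 0.0142
finger_force: 25.0
```

>>> move_arm:
  linear:
    - [0,0,0.003]
    - [0,0,0.003]
    - [0,0,0.003]
    - [0,0,0.003]
    - [0,0,0.003]
  roll: [1,1,1,1,1]

```text
clock: 12.1
tool_pos: [0.5926, 0.0925, 0.188]
eef_rot: [0.0, 0.827, 0.562, 0.002]
ft_force: [2.5, 1.7, 3.4]
grip_width: 0.014
finger_force: 25.0
```

```bash
python3 - <<'E'
from m import *
s=robot.get_state();print(s["torque"],s["ft_force"],s["joint_positions"])
E
```

```text
[0.70687036 0.00580576 0.13137596] [2.49080657 1.7283557  3.42267903] [9.71146957e-02 8.28703107e-02 1.33055073e+00 1.70417647e-03
 1.72466651e+00 4.75675496e-01]
```

>>> move_arm:
  linear:
    - [0,0,0]
    - [0,0,0]
    - [0,0,0]
    - [0,0,0]
    - [0,0,0]
  roll: [1,1,1,1,1]

```text
clock: 12.6
tool_pos: [0.5928, 0.0921, 0.1879]
eef_rot: [-0.0, 0.945, 0.328, 0.002]
ft_force: [3.5, 0.6, 3.2]
grip_width: 0.0144
finger_force: 25.2
```

>>> move_arm:
  linear:
    - [0,0,0]
    - [0,0,0]
    - [0,0,0]
    - [0,0,0]
    - [0,0,0]
  roll: [1,1,1,1,0]

```text
clock: 13.1
tool_pos: [0.5932, 0.0916, 0.1878]
eef_rot: [-0.0, 0.992, 0.125, 0.002]
ft_force: [5.3, -1.2, 2.6]
grip_width: 0.0143
finger_force: 25.1
```

>>> move_arm:
  linear:
    - [0,0,0]
    - [0,0,0]
    - [0,0,0]
    - [0,0,0]
    - [0,0,0]
  roll: [0,0,0,0,0]
  fingers: -1

```text
clock: 13.6
tool_pos: [0.5917, 0.0915, 0.1865]
eef_rot: [-0.0, 0.992, 0.126, -0.0]
ft_force: [-0.1, 1.0, -0.3]
grip_width: 0.0509
finger_force: 0.0
```

>>> move_arm:
  linear:
    - [0,0,0]
    - [0,0,-0.3]
    - [0,0,-0.9]
    - [0,0,-0.9]
    - [0,0,-0.9]
  roll: [0,0,0,0,0]

```text
clock: 14.1
tool_pos: [0.5916, 0.0915, 0.2784]
eef_rot: [-0.0, 0.992, 0.126, 0.0]
ft_force: [-1.1, -0.2, -0.3]
grip_width: 0.0874
finger_force: 0.0
```

```bash
python3 - <<'E'
from m import *
W=grab("wrist","pics/w5.png");s=robot.get_state();print(s["tool_pos"],s["eef_rot"],s["ft_force"],s["grip_width"])
for n,b in(("scene",(300,175,415,305)),("top",(255,175,365,285))):
    print({k:(v[0].round(1),v[1]) for k,v in blobs(grab(n),b).items()})
E
```

```text
[0.59246723 0.09152586 0.28414168] [1.18096631e-04 9.91983725e-01 1.26298999e-01 4.10343512e-03] [-1.77359694 -1.04593433  3.65649736] 0.08751174204676922
{'yellow': (array([347. , 236.4]), array([343, 231,  10,  12,  72])), 'red': (array([354. , 221.7]), array([345, 212,  19,  22, 245])), 'black': (array([355.8, 203.6]), array([347, 193,  20,  22, 320])), 'orange': (array([394.5, 241.6]), array([392, 240,   6,   4,  19]))}
{'yellow': (array([315.9, 232.8]), array([309, 226,  15,  13, 119])), 'red': (array([333.1, 231. ]), array([322, 223,  29,  15, 161])), 'black': (array([308.7, 208.4]), array([295, 175,  29,  58, 873]))}
```

View pics/w5.png

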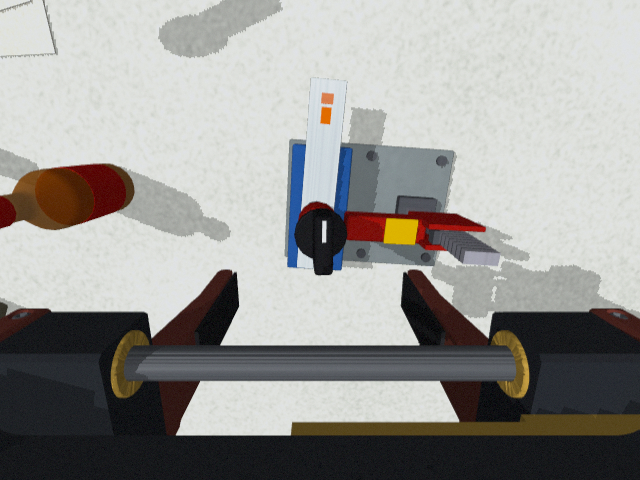

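The wing (322,245) turned with the gripper by about 2.95 rad. The beam's gauge marks and the yellow plate have not moved since binding, and the fingers are clear of everything. I'll let it settle and hand in.

>>> move_arm:
  linear:
    - [0,0,-0.5]
    - [0,0,0]
    - [0,0,0]
    - [0,0,0]
    - [0,0,0]
  roll: [0,0,0,0,0]

```text
clock: 14.75
tool_pos: [0.5916, 0.0915, 0.2904]
eef_rot: [-0.0, 0.992, 0.126, -0.001]
ft_force: [0.2, 0.2, -0.1]
grip_width: 0.0879
finger_force: 0.0
```

```bash
python3 -c "
from rig import order
print(order.close_job())"
```

```text
the job is handed in; nothing more can be done
None
```

The job is handed in with no verdict returned: the jaw was pushed down until it bound (about 17 N), the handle was turned about 2.95 rad clockwise, the beam showed no movement in the camera views, and the gripper is open and clear; pad force and tilt could not be read directly.

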